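# Set up the dividing wheel for decorating a cup

### The job

First clear every leftover wooden rib and block off the dividing wheel's round head into the open white tool box and swing the black-knobbed clamp lever fully open; then turn the head by its upright pin until its scale reads 120 degrees against the index line, and swing the clamp lever fully closed again. Last, stand the clay cup upright in the middle of the head and leave it there with the scale still at 120; leave the jars, bowls and other things on the table alone.

Things in the scene. Friction and masses are not known exactly. Their poses are not given: they have to be found in the camera images.
- wheel: Grey cast base of the dividing (banding) wheel, fixed to the table, 230 mm across. Origin on the wheel's turning axis at table level, z up; the index bracket stands on its -x side and the clamp on its -y side. It carries a flat aluminium head, a disc 240 mm across, 16 mm thick, top 70 mm above the table.
- head_centre (a point): Centre of the head's top face, on the turning axis, 70 mm above the table; axes as the base. The head has two fine engraved centring circles, 60 and 120 mm across.
- index (a point): Inner end of the black index line on top of the fixed grey bracket (30 mm wide, top level with the head) just outside the head's rim, 128 mm from the axis. Black marks on the rim run anticlockwise from the zero mark (the one broad mark, 7 mm): short every 10 degrees, long every 30, up to 240; the rest is bare. 120 is the fourth long mark after zero.
- head (a joint): Scale reading of the head at the index line, in rad (120 degrees = 2.094). It grows as the head is turned clockwise seen from above; end stops at 0 and 4.19. Stiff enough to stay where it is left: about 0.12 N m, or 1.3 N at the pin, turns it.
- pin_top (a point): Centre of the top of the dark steel upright pin for turning the head: 18 mm diameter, 34 mm tall above the head's face, 95 mm from the turning axis, in the bare part of the rim (290 degrees anticlockwise of the zero mark).
- clamp (a joint): Angle of the clamp lever, rad: 0 fully open (lever straight out along the base's -y), 1.4 fully closed against its end stop; it grows as the lever turns anticlockwise seen from above, and stays where it is left (0.06 N m, about 1 N at the knob). Closing it does not stiffen the head, which can still be turned if pushed. Open: below 0.2; closed: past 1.2. It starts closed.
- clamp_knob (a point): Centre of the top of the black upright knob at the lever's end: 18 mm diameter, 83 mm above the table, free to grip for its upper 24 mm, 60 mm from the lever's vertical pivot.
- clamp_pivot (a point): Point on the clamp lever's vertical pivot axis, level with the top of the knob.
- rib_bar: Straight brown wooden rib, 50 mm (x) by 20 mm (y), 14 mm thick, 20 g, lying flat on the head. Origin at the centre of its underside, z up. It may be absent.
- rib_oval: Pale wooden rib with round ends, 50 mm (x) by 24 mm (y), 14 mm thick, 20 g, lying flat on the head. Origin at the centre of its underside, z up. It may be absent.
- rib_disc: Brown round wooden rib, 36 mm diameter, 14 mm thick, 20 g, lying flat on the head. Origin at the centre of its underside, z up. It may be absent.
- rib_step: Pale wooden stepped rib, 44 mm (x) by 22 mm (y), 14 mm thick, with a 22 mm high step over its x from 4 to 22 mm, 25 g, on the head. Origin at the centre of its underside, z up. It may be absent.
- block: Brown wooden block, 36 by 36 mm, 32 mm tall, about 40 g, near the middle of the head. Origin at the centre of its underside, z up. It may be absent.
- box_in (a point): Centre of the inner floor of the open white plastic tool box, empty and fixed to the table: 180 mm (its x) by 200 mm (its y) outside, walls 4 mm, rim 60 mm above the table, floor about 5 mm above the table. Axes along the box. Things may lie in it anyhow.
- cup: Unglazed reddish clay cup, empty, open top, 62 mm outside diameter from mid-height to the rim (48 mm at the foot), 62 mm tall, wall 4 mm, about 0.2 kg, standing on the table on the robot's right. Origin at the centre of its underside, z up.
- jar_a: Bystander: small white jar, 52 mm diameter, 70 mm tall. Origin under its centre.
- jar_b: Bystander: white jar with a grey cap, 64 mm diameter, 90 mm tall. Origin under its centre.
- bowl: Bystander: white bowl, 110 mm across, 50 mm tall. Origin under its centre.
- knife: Bystander: spatula with a wooden handle and a flat steel blade, lying on the table, 170 mm long.
- mug: Bystander: blue mug, 76 mm across, 85 mm tall. Origin under its centre.
Not all that is in view belongs to the job. Leave any red look-alike of the rib_bar alone.

How it is judged:
On the way, in this order (a step that is already met when the one before it is completed fails the run):
1. every leftover rib and block that is present lies in the tool box, let go, and the clamp lever is open (x of rib_bar in the frame of box_in between -0.088 and 0.088 m and y of rib_bar in the frame of box_in between -0.098 and 0.098 m and z of each of rib_bar, rib_oval, rib_disc, rib_step, block in the frame of box_in below 0.05 m and linear speed of each of rib_bar, rib_oval, rib_disc, rib_step, block below 0.05 m/s and contact force between each of rib_bar, rib_oval, rib_disc, rib_step, block and the fingers below 0.2 N and x of rib_oval in the frame of box_in between -0.088 and 0.088 m and y of rib_oval in the frame of box_in between -0.098 and 0.098 m and x of rib_disc in the frame of box_in between -0.088 and 0.088 m and y of rib_disc in the frame of box_in between -0.098 and 0.098 m and x of rib_step in the frame of box_in between -0.088 and 0.088 m and y of rib_step in the frame of box_in between -0.098 and 0.098 m and x of block in the frame of box_in between -0.088 and 0.088 m and y of block in the frame of box_in between -0.098 and 0.098 m and value of joint clamp below 0.2 rad), for 0.2 s.
2. the head has been turned to 120 degrees (within 3) and stands still, the clamp open (value of joint head between 2.042 and 2.147 rad and value of joint clamp below 0.2 rad and velocity of joint head between -0.05 and 0.05 rad/s), for 0.3 s.
3. the clamp lever is closed, the scale still at 120 (value of joint head between 2.042 and 2.147 rad and value of joint clamp above 1.2 rad), for 0.2 s.
4. the cup stands upright in the middle of the head, let go (all of step 3 and horizontal distance between cup and head_centre below 0.02 m and angle between cup's own z axis and vertical below 0.1 rad and z of cup in the frame of head_centre between -0.006 and 0.006 m and linear speed of cup below 0.03 m/s and contact force between cup and the fingers below 0.2 N), for 0.2 s.
At the end, for the whole second after the job is handed in: Every rib and block that was present lies in the tool box (lower than 50 mm above its floor); the scale reads 120 degrees within 3 (2.042 to 2.147 rad); the clamp lever is past 1.2 rad; the cup stands upright on the head, its centre within 20 mm of the head's centre, at rest and let go (all of step 4 and x of rib_bar in the frame of box_in between -0.088 and 0.088 m and y of rib_bar in the frame of box_in between -0.098 and 0.098 m and z of each of rib_bar, rib_oval, rib_disc, rib_step, block in the frame of box_in below 0.05 m and linear speed of each of rib_bar, rib_oval, rib_disc, rib_step, block below 0.05 m/s and contact force between each of rib_bar, rib_oval, rib_disc, rib_step, block and the fingers below 0.2 N and x of rib_oval in the frame of box_in between -0.088 and 0.088 m and y of rib_oval in the frame of box_in between -0.098 and 0.098 m and x of rib_disc in the frame of box_in between -0.088 and 0.088 m and y of rib_disc in the frame of box_in between -0.098 and 0.098 m and x of rib_step in the frame of box_in between -0.088 and 0.088 m and y of rib_step in the frame of box_in between -0.098 and 0.098 m and x of block in the frame of box_in between -0.088 and 0.088 m and y of block in the frame of box_in between -0.098 and 0.098 m); the robot touches nothing.
It fails at once if a bystander is moved more than 30 mm (distance of any of jar_a, jar_b, bowl, knife, mug from where it was at the start of the episode above 0.03 m).
Of rib_bar, rib_oval, rib_disc, rib_step, block only 3 to 5 are there at a start; the rules pass over those that are not, and their reading is None.
At some moment in a run one of cup, block may be knocked a few centimetres aside while the robot is not near it.
It also fails if it takes over 210 s, if anything falls off the work surface, if the arm or the gripper's body presses on something with over 40 N, if the wrist force passes 120 N, or if a joint passes its speed limit or range.

### The arm

A 6-joint arm with a two-finger parallel gripper is mounted at the origin on the work surface. World frame = base frame: x ahead of the robot, y to its left, z up, the work surface at z = 0. Lengths are in m, angles in rad, forces in N, time in s.
With the tool pointing down it reaches from about 0.375 to 0.9 m from the base axis. Payload 3.1 kg.
Tool frame: the origin (TCP) lies between the finger pads; the fingertips stand 17 mm ahead of it and the grasp point (between the pads) lies 2 mm behind it; z points along the fingers, y is the line along which they close (so a half turn about z gives the same grasp; the last joint's range is limited). The gripper opens to 85 mm and grips with 20 to 120 N. Pads are 22 mm wide; open, the fingers measure 114 mm over their backs; the gripper's body (76 mm by 85 mm) begins 54 mm behind the grasp point. The pads swing forward as they close: fully open they stand 13 mm farther back than shut.
Start: joints at [1.062, 0.527, 1.433, -0, 1.181, -0.178], TCP at [0.203, 0.591, 0.248] pointing down, gripper open.
Joint ranges: [-3.08, 3.08], [-0.75, 2.2], [0.22, 2.44], [-1.43, 4.57], [0, 2.65], [-2.85, 2.85]. Speed limits (rad/s): [2.79, 2.79, 3.14, 3.14, 3.14, 3.14].

### API

Orientations are given as a unit quaternion [x, y, z, w].
In Python, from station import sense, vision, order gives the robot as it stands.
- The arm moves only by the shell command python3 -m crank 'ROWS' [OPENING] [FORCE]. ROWS is JSON, a list of rows, each an object with "dp": the shift along the world's x, y, z in units of 30 mm (1.0 is 30 mm), a list of three; "angular": the turn, a rotation vector about the world's x, y, z in degrees, a list of three. In form: [{"dp": [dx, dy, dz], "angular": [ax, ay, az]}, ...]. A call has 1 to 20 rows; each row shifts and turns the commanded pose from where the row before left it; what a row does not reach is not made up. A row lasts 1/10 s, in which the tool goes at most 50 mm and 8.59 degrees, less where a joint would pass 70% of its speed; a pose out of reach is approached as far as the arm can. A call is refused whole if a number of a shift passes 1 or a number of a turn 8.59, either way. A call with a gripper value outside its range is refused whole. OPENING is the closure, from 0 (fully open) to 1 (shut), set as the call begins (- or left out, the last holds). The fingers move at their own pace and stop on an object; FORCE is the grip in N (left out, the last holds). Time passes only in rows, so rows that do not move let the fingers close. It gives the time, the measured TCP pose, the force, the opening and the grip force at its end, in the units of the state.
- sense(): the state, without advancing time (a new reading comes with each control period).
- vision.snapshot(name): name is "side" or "top" or "wrist"; returns a dict with "image" (420x560x3 uint8, blue, green, red), "range_z" (420x560 float32, m along the optical axis (not along the pixel's ray), 0 where there is no reading), "mtx" (3x3 intrinsics, pixels), "pose" (4x4, takes a point from camera to world coordinates); the wrist camera has in their place "mount" (4x4, takes a point from camera to tool coordinates, whose origin is the TCP and whose axes are the flange's). Camera axes: x right, y down, z forward; pixel columns grow to the right and rows downward; lengths in m; the calibration is good to about 2 mm. The wrist camera is an equidistant fisheye: a pixel r from the principal point sees the ray r / f radians off the axis. A picture is of the moment at which its call begins: read the wrist's pose just before it.
- order.sign_off(): hands the job in; it is judged then, once.
The state is a dict: "t": time; "q": joint angles; "qd": joint speeds; "tau": joint torques, N m; "tcp_pos": TCP position; "tool_rot": TCP orientation; "force": force on the tool from outside, world axes, zero at the start; "ft_torque": the same for the moment, N m; "finger_gap": opening from 0.0 (shut) to 1.0 (fully open); "gripper_force": force on a finger pad.
Only numpy, scipy, OpenCV 4.12 (cv2) and the standard library are available. Lean on these libraries where they do the work, as an engineer would, in place of code of your own. Each camera call takes 0.05 s, during which the arm holds its last target. There are 200 camera calls.

## Working session

There is one attempt and no reset: what is moved stays moved. The work goes in short steps, Python scripts to look and compute and a shell command to move; the robot and the scene stay as the last step left them, time stands still between calls to the robot, and variables do not carry over. Pictures are saved under pics/ and viewed, at most 14 in all, crops included, and the job is handed in when it is done.

```bash
ls; mkdir -p pics; python3 - <<'E'
from station import sense, vision
import cv2,numpy as np
s=sense();print({k:np.round(v,3).tolist() for k,v in s.items()})
for n in("top","side"):
    d=vision.snapshot(n);cv2.imwrite(f"pics/{n}0.png",d["image"]);np.savez(f"{n}0.npz",**d);print(n,d["mtx"].tolist(),np.round(d["pose"],3).tolist())
E
```

```text
pics
{'t': 0.0, 'q': [1.062, 0.528, 1.434, 0.0, 1.181, -0.179], 'qd': [0.0, -0.001, 0.002, -0.001, 0.0, 0.0], 'tau': [-0.001, -44.236, -17.802, -0.0, 0.009, -0.0], 'tcp_pos': [0.203, 0.591, 0.247], 'tool_rot': [0.165, 0.986, -0.001, -0.0], 'force': [-0.495, -0.135, 0.691], 'ft_torque': [-0.017, 0.001, 0.046], 'gripper_force': 0.0, 'finger_gap': 1.002}
top [[439.92526521833184, 0.0, 282.56710700981114], [0.0, 439.92526521833184, 208.62466841120212], [0.0, 0.0, 1.0]] [[-0.03, -0.984, 0.176, 0.361], [-0.999, 0.032, 0.013, -0.019], [-0.018, -0.175, -0.984, 1.082], [0.0, 0.0, 0.0, 1.0]]
side [[411.1118232782156, 0.0, 279.26734590984483], [0.0, 411.1118232782156, 216.6171832478946], [0.0, 0.0, 1.0]] [[0.959, -0.148, 0.242, 0.271], [-0.283, -0.552, 0.785, -0.887], [0.017, -0.821, -0.571, 0.736], [0.0, 0.0, 0.0, 1.0]]
```

View pics/top0.png

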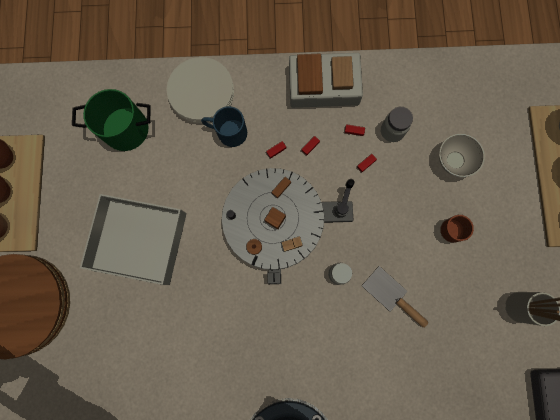

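View pics/side0.png

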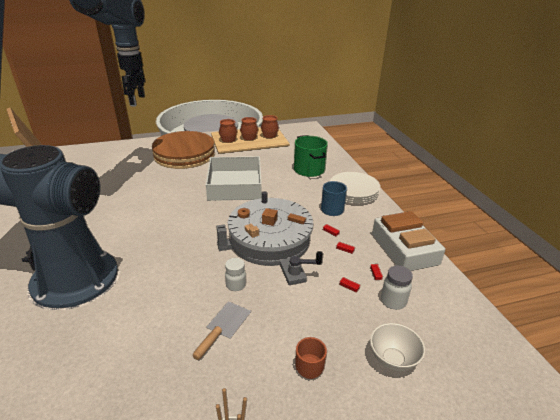

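Top view: head centre ≈(273,217), index (273,278), pin (231,215), clamp knob (350,183), pivot (340,212), box (135,240), cup (457,229).
Candidates. For the ribs: brown (282,187) on the head, disc (254,246), pale (291,243), block (274,217). Red look-alikes at (276,150), (311,146), (355,130), (367,162) are off the head, so leave them. For the cup: (457,229), versus the pots on the board (0–10,155–230), which are not on the right.

```bash
cat > h.py <<'E'
import numpy as np,cv2
from station import sense,vision
from scipy.spatial.transform import Rotation as R
def cast(d,uv,z):
    uv=np.atleast_2d(np.asarray(uv,float)); P=d["pose"];K=d["mtx"]
    r=np.c_[(uv-[K[0,2],K[1,2]])/K[0,0],np.ones(len(uv))]@P[:3,:3].T
    o=P[:3,3]; return o+r*((z-o[2])/r[:,2])[:,None]
def proj(d,p):
    P=d["pose"];c=(np.atleast_2d(p)-P[:3,3])@P[:3,:3];K=d["mtx"]
    return c[:,:2]/c[:,2:]*K[0,0]+[K[0,2],K[1,2]]
def wpose():
    s=sense();T=np.eye(4);T[:3,:3]=R.from_quat(s["tool_rot"]).as_matrix();T[:3,3]=s["tcp_pos"];return T
def wsnap():
    T=wpose();d=vision.snapshot("wrist");d["pose"]=T@d["mount"];return d
def wcast(d,uv,z):
    uv=np.atleast_2d(np.asarray(uv,float));K=d["mtx"];P=d["pose"]
    v=uv-[K[0,2],K[1,2]];r=np.linalg.norm(v,axis=1);t=r/K[0,0]
    c=np.c_[v/np.maximum(r,1e-9)[:,None]*np.sin(t)[:,None],np.cos(t)]@P[:3,:3].T
    return P[:3,3]+c*((z-P[2,3])/c[:,2])[:,None]
def wproj(d,p):
    P=d["pose"];K=d["mtx"];c=(np.atleast_2d(p)-P[:3,3])@P[:3,:3]
    t=np.arctan2(np.hypot(c[:,0],c[:,1]),c[:,2]);n=np.maximum(np.hypot(c[:,0],c[:,1]),1e-9)
    return c[:,:2]/n[:,None]*(t*K[0,0])[:,None]+[K[0,2],K[1,2]]
E
python3 - <<'E'
from h import *
d=dict(np.load("top0.npz"));im=d["image"]
cv2.imwrite("pics/crop0.png",cv2.resize(im[160:290,210:370],None,fx=5,fy=5,interpolation=2)[:600,:800])
for n,uv,z in [("head",(273,217),.07),("index",(273,272),.07),("pin",(231,215),.104),("knob",(350,183),.083),("pivot",(340,212),.083),("block",(275,213),.102),("bar",(282,187),.084),("pale",(291,243),.084),("disc",(254,246),.084),("cup",(458,228),.06),("zero",(254,260),.07)]:
    print(n,cast(d,uv,z)[0].round(3))
print("box rim",cast(d,[(98,197),(186,208),(173,284),(83,268)],.06).round(3).tolist())
# head fit: grey bright low-sat mask
hsv=cv2.cvtColor(im,cv2.COLOR_BGR2HSV)
print(hsv[217,300],hsv[217,240],hsv[300,270])
rz=d["range_z"];H,W=rz.shape
u,v=np.meshgrid(np.arange(W),np.arange(H));K=d["mtx"]
X=np.stack([(u-K[0,2])/K[0,0]*rz,(v-K[1,2])/K[1,1]*rz,rz],-1)@d["pose"][:3,:3].T+d["pose"][:3,3]
m=(abs(X[...,2]-.07)<.006)&(np.hypot(u-273,v-217)<70)
print("head range z",np.median(X[217,290:310,2]))
n,l,st,c=cv2.connectedComponentsWithStats(cv2.morphologyEx(m.astype(np.uint8),cv2.MORPH_OPEN,np.ones((5,5))))
k=1+st[1:,4].argmax();cn=max(cv2.findContours((l==k).astype(np.uint8),0,1)[0],key=cv2.contourArea);e=cv2.fitEllipse(cv2.convexHull(cn));print(e,cast(d,e[0],.07))
E
```

```text
head [0.523 0.018 0.07 ]
index [0.396 0.021 0.07 ]
pin [0.525 0.111 0.104]
knob [ 0.595 -0.164  0.083]
pivot [ 0.527 -0.137  0.083]
block [0.527 0.012 0.102]
bar [ 0.59  -0.006  0.084]
pale [ 0.459 -0.022  0.084]
disc [0.455 0.062 0.084]
cup [ 0.484 -0.411  0.06 ]
zero [0.424 0.064 0.07 ]
box rim [[0.586, 0.435, 0.06], [0.553, 0.224, 0.06], [0.376, 0.252, 0.06], [0.419, 0.463, 0.06]]
[ 27  20 128] [ 27  21 122] [ 19  51 124]
head range z 0.0700187405192636
((272.4181213378906, 218.25372314453125), (100.8226089477539, 102.291748046875), 72.53984832763672) [[0.5197479  0.01902417 0.07      ]]
```

View pics/crop0.png

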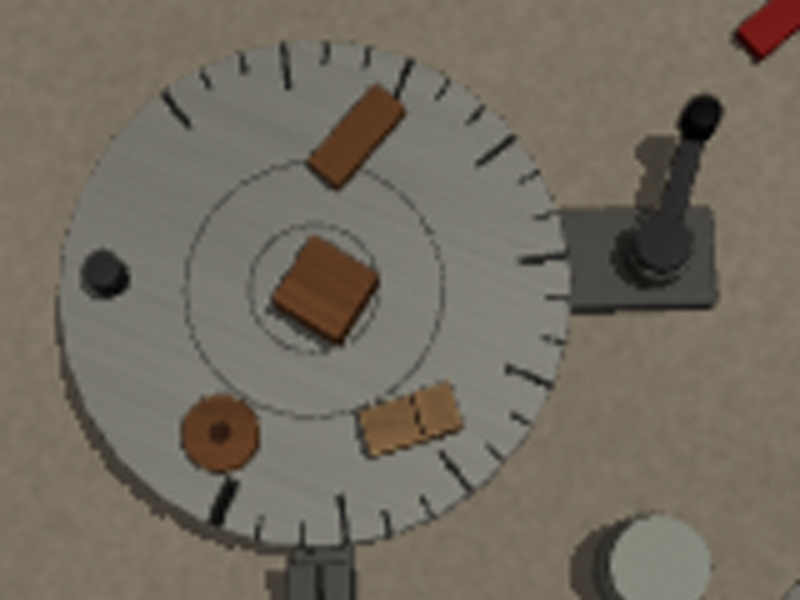

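The crop shows four pieces on the head: brown bar (357,137), block (327,290), holed disc (220,432) and stepped pale rib (410,418). There is no oval. The zero mark is at (222,500) and the index line at (321,560), so the scale reads about 25–28°.

```bash
cat >> h.py <<'E'
def cloud(d):
    rz=d["range_z"];H,W=rz.shape;u,v=np.meshgrid(np.arange(W),np.arange(H));K=d["mtx"]
    return np.stack([(u-K[0,2])/K[0,0]*rz,(v-K[1,2])/K[1,1]*rz,rz],-1)@d["pose"][:3,:3].T+d["pose"][:3,3]
def yaw():  # closing direction (tool y) angle in world, deg mod 180
    y=wpose()[:2,1];return np.degrees(np.arctan2(y[1],y[0]))%180
E
python3 - <<'E'
from h import *
d=dict(np.load("top0.npz"));im=d["image"];hsv=cv2.cvtColor(im,cv2.COLOR_BGR2HSV)
X=cloud(d);c=np.array([.520,.019])
m=(np.hypot(X[...,0]-c[0],X[...,1]-c[1])<.118)&(X[...,2]>.078)
n,l,st,ce=cv2.connectedComponentsWithStats(m.astype(np.uint8))
print("tool yaw",yaw())
for k in range(1,n):
    if st[k,4]<20: continue
    p=X[l==k];zt=np.percentile(p[:,2],90)
    top=p[p[:,2]>zt-.01]
    r=cv2.minAreaRect((top[:,:2]*1000).astype(np.float32))
    b=cv2.boxPoints(r);e=sorted([(np.linalg.norm(b[1]-b[0]),b[1]-b[0]),(np.linalg.norm(b[2]-b[1]),b[2]-b[1])],key=lambda t:t[0])
    print(st[k,4],hsv[l==k].mean(0).round(),"c",np.round(r[0],1),"short,long",round(e[0][0],1),round(e[1][0],1),"shortdir",round(np.degrees(np.arctan2(e[0][1][1],e[0][1][0]))%180,1),"z",zt.round(3))
E
```

```text
tool yaw 71.04649925814239
185 [ 13. 155.  87.] c [592.3  -3.3] short,long 20.3 50.7 shortdir 47.4 z 0.086
276 [ 13. 157.  87.] c [518.   13.3] short,long 35.7 36.3 shortdir 147.0 z 0.104
61 [29. 17. 40.] c [528.8 112.7] short,long 15.0 16.4 shortdir 90.6 z 0.106
196 [ 16. 119. 111.] c [458.6 -23.4] short,long 22.0 43.6 shortdir 15.0 z 0.093
191 [ 12. 152.  88.] c [455.3  63.3] short,long 32.2 34.4 shortdir 177.3 z 0.086
```

```bash
python3 -m crank '[{"dp":[0.648,-0.99,0],"angular":[0,0,-1.18]},{"dp":[0.648,-0.99,0],"angular":[0,0,-1.18]},{"dp":[0.648,-0.99,0],"angular":[0,0,-1.18]},{"dp":[0.648,-0.99,0],"angular":[0,0,-1.18]},{"dp":[0.648,-0.99,0],"angular":[0,0,-1.18]},{"dp":[0.648,-0.99,0],"angular":[0,0,-1.18]},{"dp":[0.648,-0.99,0],"angular":[0,0,-1.18]},{"dp":[0.648,-0.99,0],"angular":[0,0,-1.18]},{"dp":[0.648,-0.99,0],"angular":[0,0,-1.18]},{"dp":[0.648,-0.99,0],"angular":[0,0,-1.18]},{"dp":[0.648,-0.99,0],"angular":[0,0,-1.18]},{"dp":[0.648,-0.99,0],"angular":[0,0,-1.18]},{"dp":[0.648,-0.99,0],"angular":[0,0,-1.18]},{"dp":[0.648,-0.99,0],"angular":[0,0,-1.18]},{"dp":[0.648,-0.99,0],"angular":[0,0,-1.18]},{"dp":[0.648,-0.99,0],"angular":[0,0,-1.18]},{"dp":[0.648,-0.99,0],"angular":[0,0,-1.18]},{"dp":[0.648,-0.99,0],"angular":[0,0,-1.18]},{"dp":[0.648,-0.99,0],"angular":[0,0,-1.18]},{"dp":[0.648,-0.99,0],"angular":[0,0,-1.18]}]' 0.4 30
python3 - <<'E'
from h import *
print(yaw(),sense()["q"]);d=wsnap();cv2.imwrite("pics/w1.png",d["image"]);print(d["mtx"].tolist(),d["mount"].round(3).tolist())
print(wproj(d,[[.592,-.003,.084],[.518,.013,.102],[.52,.019,.07]]))
E
```

```text
t: 2.1
tcp_pos: [0.5921, -0.0042, 0.2478]
tool_rot: [0.363, 0.932, -0.0, -0.001]
force: [0.0, 0.6, 0.6]
finger_gap: 0.599
gripper_force: 0.0
47.38492358534507 [-1.95705027e-01  4.83883095e-01  1.51743734e+00  1.13659880e-04
  1.14139661e+00 -1.02277509e+00]
[[325.19226210127806, 0.0, 279.6589228967187], [0.0, 325.19226210127806, 208.88708820564293], [0.0, 0.0, 1.0]] [[-0.001, -0.966, -0.258, 0.065], [1.0, -0.0, -0.001, -0.001], [0.001, -0.258, 0.966, -0.126], [0.0, 0.0, 0.0, 1.0]]
[[281.65848928 195.11916903]
 [235.60741811 123.38249341]
 [246.40306935 120.53481003]]
```

View pics/w1.png

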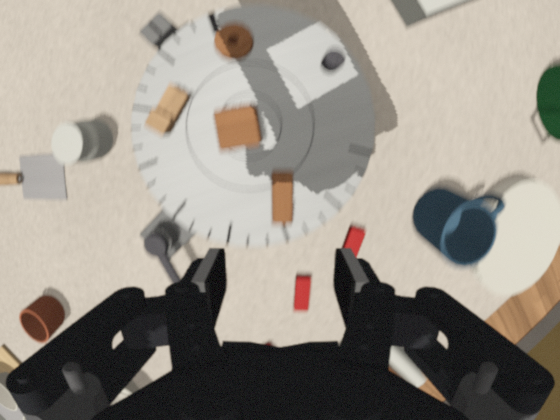

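The wrist picture shows the bar at (282,197), upright between the fingers as predicted. Block is at (237,128), disc (235,40), step (168,108). Grasping the bar.

```bash
python3 -m crank '[{"dp":[0,0.05,-0.88],"angular":[0,0,0]},{"dp":[0,0,-0.88],"angular":[0,0,0]},{"dp":[0,0,-0.88],"angular":[0,0,0]},{"dp":[0,0,-0.88],"angular":[0,0,0]},{"dp":[0,0,-0.88],"angular":[0,0,0]},{"dp":[0,0,-0.88],"angular":[0,0,0]},{"dp":[0,0,0],"angular":[0,0,0]}]' && python3 -m crank '[{"dp":[0,0,0],"angular":[0,0,0]},{"dp":[0,0,0],"angular":[0,0,0]},{"dp":[0,0,0],"angular":[0,0,0]},{"dp":[0,0,0],"angular":[0,0,0]},{"dp":[0,0,0],"angular":[0,0,0]},{"dp":[0,0,0.5],"angular":[0,0,0]},{"dp":[0,0,1],"angular":[0,0,0]},{"dp":[0,0,1],"angular":[0,0,0]},{"dp":[0,0,1],"angular":[0,0,0]}]' 1 30
```

```text
t: 2.85
tcp_pos: [0.5887, -0.0008, 0.0863]
tool_rot: [0.363, 0.932, -0.001, -0.004]
force: [-0.8, 0.5, 0.2]
finger_gap: 0.601
gripper_force: 0.0
t: 3.75
tcp_pos: [0.5914, -0.0013, 0.1959]
tool_rot: [0.363, 0.932, -0.0, -0.0]
force: [0.5, -0.9, -0.4]
finger_gap: 0.22
gripper_force: 31.7
```

```bash
python3 -m crank '[{"dp":[-0.18,0.925,0],"angular":[0,0,0]},{"dp":[-0.18,0.925,0],"angular":[0,0,0]},{"dp":[-0.18,0.925,0],"angular":[0,0,0]},{"dp":[-0.18,0.925,0],"angular":[0,0,0]},{"dp":[-0.18,0.925,0],"angular":[0,0,0]},{"dp":[-0.18,0.925,0],"angular":[0,0,0]},{"dp":[-0.18,0.925,0],"angular":[0,0,0]},{"dp":[-0.18,0.925,0],"angular":[0,0,0]},{"dp":[-0.18,0.925,0],"angular":[0,0,0]},{"dp":[-0.18,0.925,0],"angular":[0,0,0]},{"dp":[-0.18,0.925,0],"angular":[0,0,0]},{"dp":[-0.18,0.925,0],"angular":[0,0,0]},{"dp":[-0.18,0.925,0],"angular":[0,0,0]},{"dp":[0,0,-0.9],"angular":[0,0,0]},{"dp":[0,0,-0.9],"angular":[0,0,0]},{"dp":[0,0,-0.9],"angular":[0,0,0]},{"dp":[0,0,-0.9],"angular":[0,0,0]},{"dp":[0,0,-0.9],"angular":[0,0,0]},{"dp":[0,0,0],"angular":[0,0,0]}]' && python3 -m crank '[{"dp":[0,0,0],"angular":[0,0,0]},{"dp":[0,0,0],"angular":[0,0,0]},{"dp":[0,0,0],"angular":[0,0,0]},{"dp":[0,0,0.9],"angular":[0,0,0]},{"dp":[0,0,0.9],"angular":[0,0,0]},{"dp":[0,0,0.9],"angular":[0,0,0]},{"dp":[0,0,0.9],"angular":[0,0,0]},{"dp":[0,0,0.9],"angular":[0,0,0]},{"dp":[0,0,0],"angular":[0,0,0]}]' 0.6; python3 - <<'E'
from h import *
d=wsnap();cv2.imwrite("pics/w2.png",d["image"]);print(wproj(d,[[.4553,.0633,.084],[.52,.36,.01]]))
d=vision.snapshot("top");cv2.imwrite("pics/top2.png",d["image"])
E
```

```text
t: 5.65
tcp_pos: [0.5187, 0.358, 0.0563]
tool_rot: [0.363, 0.932, -0.003, -0.003]
force: [-0.5, -0.2, -0.0]
finger_gap: 0.217
gripper_force: 31.7
t: 6.55
tcp_pos: [0.5244, 0.3608, 0.2008]
tool_rot: [0.363, 0.932, 0.004, 0.004]
force: [0.9, 0.5, -0.0]
finger_gap: 0.398
gripper_force: 0.0
[[ 48.1063947  335.56329913]
 [274.9885414  186.39953158]]
```

View pics/w2.png

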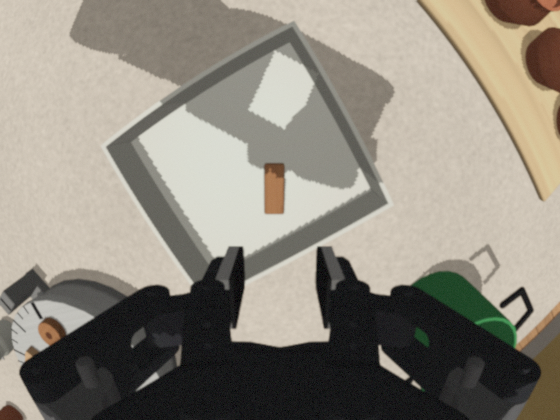

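The wrist view shows the bar lying in the box at (275,188). Next is the disc.

```bash
python3 -m crank '[{"dp":[-0.2,-0.9,0],"angular":[0,0,0]},{"dp":[-0.2,-0.9,0],"angular":[0,0,0]},{"dp":[-0.2,-0.9,0],"angular":[0,0,0]},{"dp":[-0.2,-0.9,0],"angular":[0,0,0]},{"dp":[-0.2,-0.9,0],"angular":[0,0,0]},{"dp":[-0.2,-0.9,0],"angular":[0,0,0]},{"dp":[-0.2,-0.9,0],"angular":[0,0,0]},{"dp":[-0.2,-0.9,0],"angular":[0,0,0]},{"dp":[-0.2,-0.9,0],"angular":[0,0,0]},{"dp":[-0.2,-0.9,0],"angular":[0,0,0]},{"dp":[-0.2,-0.9,0],"angular":[0,0,0]},{"dp":[0,0,-0.89],"angular":[0,0,0]},{"dp":[0,0,-0.89],"angular":[0,0,0]},{"dp":[0,0,-0.89],"angular":[0,0,0]},{"dp":[0,0,-0.89],"angular":[0,0,0]},{"dp":[0,0,0],"angular":[0,0,0]}]' 0.4 && python3 -m crank '[{"dp":[0,0,0],"angular":[0,0,0]},{"dp":[0,0,0],"angular":[0,0,0]},{"dp":[0,0,0],"angular":[0,0,0]},{"dp":[0,0,0],"angular":[0,0,0]},{"dp":[0,0,0.5],"angular":[0,0,0]},{"dp":[0,0,1],"angular":[0,0,0]},{"dp":[0,0,1],"angular":[0,0,0]},{"dp":[0,0,1],"angular":[0,0,0]},{"dp":[0,0,0],"angular":[0,0,0]}]' 1 30
```

```text
t: 8.25
tcp_pos: [0.4539, 0.0623, 0.0853]
tool_rot: [0.363, 0.932, -0.001, -0.003]
force: [-0.4, 0.3, 0.4]
finger_gap: 0.602
gripper_force: 0.0
t: 9.15
tcp_pos: [0.458, 0.0622, 0.1968]
tool_rot: [0.363, 0.932, 0.001, 0.004]
force: [-0.0, -0.7, 0.4]
finger_gap: 0.404
gripper_force: 30.0
```

```bash
python3 -m crank '[{"dp":[-0.02,0.917,0],"angular":[0,0,0]},{"dp":[-0.02,0.917,0],"angular":[0,0,0]},{"dp":[-0.02,0.917,0],"angular":[0,0,0]},{"dp":[-0.02,0.917,0],"angular":[0,0,0]},{"dp":[-0.02,0.917,0],"angular":[0,0,0]},{"dp":[-0.02,0.917,0],"angular":[0,0,0]},{"dp":[-0.02,0.917,0],"angular":[0,0,0]},{"dp":[-0.02,0.917,0],"angular":[0,0,0]},{"dp":[-0.02,0.917,0],"angular":[0,0,0]},{"dp":[0,0,-0.9],"angular":[0,0,0]},{"dp":[0,0,-0.9],"angular":[0,0,0]},{"dp":[0,0,-0.9],"angular":[0,0,0]},{"dp":[0,0,-0.9],"angular":[0,0,0]},{"dp":[0,0,-0.9],"angular":[0,0,0]},{"dp":[0,0,0],"angular":[0,0,0]}]' && python3 -m crank '[{"dp":[0,0,0],"angular":[0,0,0]},{"dp":[0,0,0],"angular":[0,0,0]},{"dp":[0,0,0],"angular":[0,0,0]},{"dp":[0,0,0.9],"angular":[0,0,0]},{"dp":[0,0,0.9],"angular":[0,0,0]},{"dp":[0,0,0.9],"angular":[0,0,0]},{"dp":[0,0,0.9],"angular":[0,0,0]},{"dp":[0,0,0.9],"angular":[0,0,0]},{"dp":[0.02,-0.925,0],"angular":[0,0,-2.7]},{"dp":[0.02,-0.925,0],"angular":[0,0,-2.7]},{"dp":[0.02,-0.925,0],"angular":[0,0,-2.7]},{"dp":[0.02,-0.925,0],"angular":[0,0,-2.7]},{"dp":[0.02,-0.925,0],"angular":[0,0,-2.7]},{"dp":[0.02,-0.925,0],"angular":[0,0,-2.7]},{"dp":[0.02,-0.925,0],"angular":[0,0,-2.7]},{"dp":[0.02,-0.925,0],"angular":[0,0,-2.7]},{"dp":[0.02,-0.925,0],"angular":[0,0,-2.7]},{"dp":[0.02,-0.925,0],"angular":[0,0,-2.7]},{"dp":[0.02,-0.925,0],"angular":[0,0,-2.7]},{"dp":[0.02,-0.925,0],"angular":[0,0,-2.7]}]' 0.4 && python3 -m crank '[{"dp":[0,0,0],"angular":[0,0,0]},{"dp":[0,0,0],"angular":[0,0,0]}]'; python3 - <<'E'
from h import *
print(yaw(),sense()["tcp_pos"])
d=wsnap();cv2.imwrite("pics/w3.png",d["image"]);print(wproj(d,[[.4586,-.0234,.09],[.518,.0133,.102]]))
E
```

```text
t: 10.65
tcp_pos: [0.4472, 0.3087, 0.0546]
tool_rot: [0.363, 0.932, -0.003, -0.003]
force: [-0.1, -0.8, -0.7]
finger_gap: 0.4
gripper_force: 30.1
t: 12.65
tcp_pos: [0.4576, -0.0243, 0.1944]
tool_rot: [0.609, 0.793, 0.0, 0.001]
force: [0.7, 0.1, -0.9]
finger_gap: 0.601
gripper_force: 0.0
t: 12.85
tcp_pos: [0.4575, -0.0234, 0.194]
tool_rot: [0.609, 0.793, 0.0, 0.001]
force: [-0.7, 1.1, -0.3]
finger_gap: 0.599
gripper_force: 0.0
14.973570620611879 [ 0.45746088 -0.02335609  0.19395984]
[[281.8143825  213.57771789]
 [376.89073755 190.53791261]]
```

View pics/w3.png

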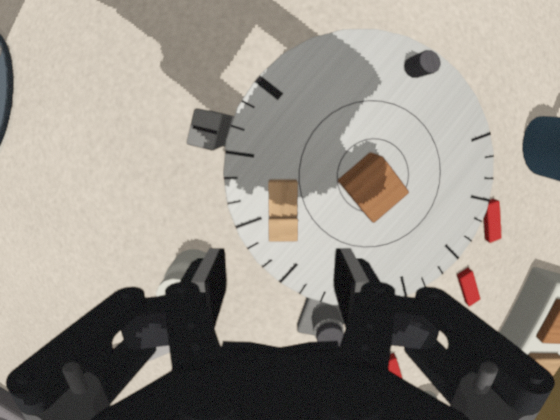

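The wrist view shows the step rib aligned at (283,210), the block at (373,188), and the disc gone from the head.

```bash
python3 -m crank '[{"dp":[0.03,0,-0.86],"angular":[0,0,0]},{"dp":[0,0,-0.86],"angular":[0,0,0]},{"dp":[0,0,-0.86],"angular":[0,0,0]},{"dp":[0,0,-0.86],"angular":[0,0,0]},{"dp":[0,0,0],"angular":[0,0,0]}]' && python3 -m crank '[{"dp":[0,0,0],"angular":[0,0,0]},{"dp":[0,0,0],"angular":[0,0,0]},{"dp":[0,0,0],"angular":[0,0,0]},{"dp":[0,0,0],"angular":[0,0,0]},{"dp":[0,0,0],"angular":[0,0,0]},{"dp":[0,0,0.5],"angular":[0,0,0]},{"dp":[0,0,1],"angular":[0,0,0]},{"dp":[0,0,1],"angular":[0,0,0]},{"dp":[0,0,1],"angular":[0,0,0]},{"dp":[0,0,0],"angular":[0,0,0]}]' 1 30
```

```text
t: 13.4
tcp_pos: [0.4563, -0.0214, 0.0879]
tool_rot: [0.608, 0.794, -0.001, -0.003]
force: [-0.8, 0.1, 0.3]
finger_gap: 0.601
gripper_force: 0.0
t: 14.4
tcp_pos: [0.4607, -0.0238, 0.1987]
tool_rot: [0.608, 0.794, 0.002, 0.004]
force: [0.1, -0.1, -0.3]
finger_gap: 0.249
gripper_force: 30.7
```

```bash
python3 -m crank '[{"dp":[-0.02,0.95,0],"angular":[0,0,0]},{"dp":[-0.02,0.95,0],"angular":[0,0,0]},{"dp":[-0.02,0.95,0],"angular":[0,0,0]},{"dp":[-0.02,0.95,0],"angular":[0,0,0]},{"dp":[-0.02,0.95,0],"angular":[0,0,0]},{"dp":[-0.02,0.95,0],"angular":[0,0,0]},{"dp":[-0.02,0.95,0],"angular":[0,0,0]},{"dp":[-0.02,0.95,0],"angular":[0,0,0]},{"dp":[-0.02,0.95,0],"angular":[0,0,0]},{"dp":[-0.02,0.95,0],"angular":[0,0,0]},{"dp":[-0.02,0.95,0],"angular":[0,0,0]},{"dp":[-0.02,0.95,0],"angular":[0,0,0]},{"dp":[-0.02,0.95,0],"angular":[0,0,0]},{"dp":[-0.02,0.95,0],"angular":[0,0,0]},{"dp":[0,0,-0.9],"angular":[0,0,0]},{"dp":[0,0,-0.9],"angular":[0,0,0]},{"dp":[0,0,-0.9],"angular":[0,0,0]},{"dp":[0,0,-0.9],"angular":[0,0,0]},{"dp":[0,0,-0.9],"angular":[0,0,0]},{"dp":[0,0,0],"angular":[0,0,0]}]' && python3 -m crank '[{"dp":[0,0,0],"angular":[0,0,0]},{"dp":[0,0,0],"angular":[0,0,0]},{"dp":[0,0,0.9],"angular":[0,0,0]},{"dp":[0,0,0.9],"angular":[0,0,0]},{"dp":[0,0,0.9],"angular":[0,0,0]},{"dp":[0,0,0.9],"angular":[0,0,0]},{"dp":[0,0,0.9],"angular":[0,0,0]},{"dp":[0.18,-0.93,0],"angular":[0,0,3.23]},{"dp":[0.18,-0.93,0],"angular":[0,0,3.23]},{"dp":[0.18,-0.93,0],"angular":[0,0,3.23]},{"dp":[0.18,-0.93,0],"angular":[0,0,3.23]},{"dp":[0.18,-0.93,0],"angular":[0,0,3.23]},{"dp":[0.18,-0.93,0],"angular":[0,0,3.23]},{"dp":[0.18,-0.93,0],"angular":[0,0,3.23]},{"dp":[0.18,-0.93,0],"angular":[0,0,3.23]},{"dp":[0.18,-0.93,0],"angular":[0,0,3.23]},{"dp":[0.18,-0.93,0],"angular":[0,0,3.23]},{"dp":[0.18,-0.93,0],"angular":[0,0,3.23]},{"dp":[0.18,-0.93,0],"angular":[0,0,3.23]},{"dp":[0.18,-0.93,0],"angular":[0,0,3.23]}]' 0.35 && python3 -m crank '[{"dp":[0,0,0],"angular":[0,0,0]},{"dp":[0,0,0],"angular":[0,0,0]}]'; python3 - <<'E'
from h import *
print(yaw(),sense()["tcp_pos"])
d=wsnap();im=d["image"];pr=wproj(d,[[.518,.0133,.102]])[0];print(pr)
hsv=cv2.cvtColor(im,cv2.COLOR_BGR2HSV);m=((hsv[...,0]<20)&(hsv[...,1]>100)&(hsv[...,2]>40)).astype(np.uint8)
cs=[c for c in cv2.findContours(m,0,1)[0] if cv2.contourArea(c)>300]
for c in cs:
    q=wcast(d,c.reshape(-1,2),.102)[:,:2];r=cv2.minAreaRect((q*1000).astype(np.float32));print(cv2.minAreaRect(c)[0],np.round(r[0],1),np.round(r[1],1),r[2])
E
```

```text
t: 16.4
tcp_pos: [0.4469, 0.3741, 0.056]
tool_rot: [0.609, 0.794, -0.004, -0.002]
force: [-0.8, -0.5, 0.1]
finger_gap: 0.247
gripper_force: 30.7
t: 18.4
tcp_pos: [0.5208, 0.012, 0.1969]
tool_rot: [0.283, 0.959, 0.0, 0.002]
force: [0.0, 0.8, 1.0]
finger_gap: 0.65
gripper_force: 0.0
t: 18.6
tcp_pos: [0.5204, 0.0129, 0.1962]
tool_rot: [0.285, 0.959, 0.0, 0.001]
force: [-0.9, -0.4, -0.1]
finger_gap: 0.65
gripper_force: 0.0
56.904582899260035 [0.52035505 0.01290213 0.19622107]
[279.37943822 214.48447632]
(24.573177337646484, 335.34149169921875) [ 480.5 -309.2] [ 46.8 111.4] 1.1274429559707642
(280.5, 210.0) [516.2  15.6] [34.4 39.3] 56.80414581298828
(526.1138916015625, 39.45077133178711) [504.1 268. ] [18.3 36.5] 47.502811431884766
```

```bash
python3 -m crank '[{"dp":[-0.08,0.03,-0.86],"angular":[0,0,0]},{"dp":[0,0,-0.86],"angular":[0,0,0]},{"dp":[0,0,-0.86],"angular":[0,0,0]},{"dp":[0,0,-0.86],"angular":[0,0,0]},{"dp":[0,0,0],"angular":[0,0,0]}]' && python3 -m crank '[{"dp":[0,0,0],"angular":[0,0,0]},{"dp":[0,0,0],"angular":[0,0,0]},{"dp":[0,0,0],"angular":[0,0,0]},{"dp":[0,0,0],"angular":[0,0,0]},{"dp":[0,0,0.5],"angular":[0,0,0]},{"dp":[0,0,1],"angular":[0,0,0]},{"dp":[0,0,1],"angular":[0,0,0]},{"dp":[0,0,1],"angular":[0,0,0]},{"dp":[0,0,0],"angular":[0,0,0]}]' 1 35; python3 - <<'E'
from h import *
d=dict(np.load("top0.npz"))
d2=vision.snapshot("top");cv2.imwrite("pics/top3.png",d2["image"])
E
```

```text
t: 19.15
tcp_pos: [0.5152, 0.0159, 0.0895]
tool_rot: [0.283, 0.959, -0.0, -0.003]
force: [-0.6, -0.2, 0.2]
finger_gap: 0.654
gripper_force: 0.0
t: 20.05
tcp_pos: [0.5204, 0.0137, 0.2011]
tool_rot: [0.284, 0.959, 0.001, 0.005]
force: [-0.6, -0.6, -0.1]
finger_gap: 0.417
gripper_force: 35.0
```

```bash
python3 -m crank '[{"dp":[-0.03,0.913,0],"angular":[0,0,0]},{"dp":[-0.03,0.913,0],"angular":[0,0,0]},{"dp":[-0.03,0.913,0],"angular":[0,0,0]},{"dp":[-0.03,0.913,0],"angular":[0,0,0]},{"dp":[-0.03,0.913,0],"angular":[0,0,0]},{"dp":[-0.03,0.913,0],"angular":[0,0,0]},{"dp":[-0.03,0.913,0],"angular":[0,0,0]},{"dp":[-0.03,0.913,0],"angular":[0,0,0]},{"dp":[-0.03,0.913,0],"angular":[0,0,0]},{"dp":[-0.03,0.913,0],"angular":[0,0,0]},{"dp":[0,0,-0.9],"angular":[0,0,0]},{"dp":[0,0,-0.9],"angular":[0,0,0]},{"dp":[0,0,-0.9],"angular":[0,0,0]},{"dp":[0,0,-0.9],"angular":[0,0,0]},{"dp":[0,0,-0.9],"angular":[0,0,0]},{"dp":[0,0,0],"angular":[0,0,0]}]' && python3 -m crank '[{"dp":[0,0,0],"angular":[0,0,0]},{"dp":[0,0,0],"angular":[0,0,0]},{"dp":[0,0,0],"angular":[0,0,0]},{"dp":[0,0,0.9],"angular":[0,0,0]},{"dp":[0,0,0.9],"angular":[0,0,0]},{"dp":[0,0,0.9],"angular":[0,0,0]},{"dp":[0,0,0.9],"angular":[0,0,0]},{"dp":[0,0,0.9],"angular":[0,0,0]},{"dp":[0,0,0],"angular":[0,0,0]}]' 0.4; python3 - <<'E'
from h import *
w=wsnap();t=vision.snapshot("top");np.savez("top4.npz",**t)
cv2.imwrite("pics/v4.png",np.hstack([cv2.resize(w["image"],(400,300)),cv2.resize(t["image"][150:300,200:400],(400,300),interpolation=2)]))
print(sense()["tcp_pos"],yaw())
X=cloud(t)
def show(n,m):
    p=X[m];print(n,len(p),np.median(p,0).round(4),((p.min(0)+p.max(0))/2).round(4))
r=lambda x,y,R:np.hypot(X[...,0]-x,X[...,1]-y)<R
show("pin",r(.529,.113,.02)&(X[...,2]>.098))
show("knob",r(.593,-.16,.025)&(X[...,2]>.077))
hi=(r(.56,-.15,.08))&(X[...,2]>.03)&(X[...,1]<-.105)
for p in X[hi][::9]: print(p.round(3).tolist(),end=" ")
# head rim fit in world
m=(abs(X[...,2]-.07)<.004)&r(.52,.019,.125)
p=(X[m][:,:2]*1000).astype(np.float32);c,R_=cv2.minEnclosingCircle(p);print("\nhead",c,R_)
E
```

```text
t: 21.7
tcp_pos: [0.5052, 0.2868, 0.0573]
tool_rot: [0.284, 0.959, -0.003, -0.004]
force: [-0.3, -0.5, -0.4]
finger_gap: 0.416
gripper_force: 35.3
t: 22.6
tcp_pos: [0.5114, 0.289, 0.2024]
tool_rot: [0.284, 0.959, 0.003, 0.005]
force: [0.1, -0.3, 1.0]
finger_gap: 0.6
gripper_force: 0.0
[0.50898102 0.28811508 0.1984113 ] 57.037975077833224
pin 48 [0.5292 0.1135 0.1035] [0.5288 0.1146 0.1033]
knob 45 [ 0.5973 -0.1638  0.0821] [ 0.5976 -0.164   0.0817]
[0.605, -0.16, 0.081] [0.602, -0.167, 0.083] [0.599, -0.171, 0.083] [0.599, -0.157, 0.068] [0.594, -0.157, 0.079] [0.591, -0.159, 0.08] [0.589, -0.164, 0.076] [0.589, -0.157, 0.059] [0.586, -0.164, 0.06] [0.582, -0.16, 0.054] [0.577, -0.152, 0.058] [0.574, -0.159, 0.06] [0.569, -0.154, 0.059] [0.565, -0.149, 0.056] [0.562, -0.156, 0.058] [0.557, -0.148, 0.06] [0.556, -0.141, 0.044] [0.551, -0.136, 0.058] [0.551, -0.135, 0.046] [0.547, -0.155, 0.06] [0.545, -0.148, 0.058] [0.543, -0.138, 0.061] [0.545, -0.161, 0.046] [0.541, -0.148, 0.059] [0.538, -0.136, 0.06] [0.538, -0.157, 0.057] [0.536, -0.145, 0.058] [0.535, -0.134, 0.052] [0.533, -0.154, 0.058] [0.531, -0.145, 0.059] [0.53, -0.138, 0.051] [0.529, -0.137, 0.045] [0.528, -0.138, 0.035] [0.526, -0.143, 0.031] 
head (522.2529296875, 19.35033416748047) 119.86336517333984
```

View pics/v4.png

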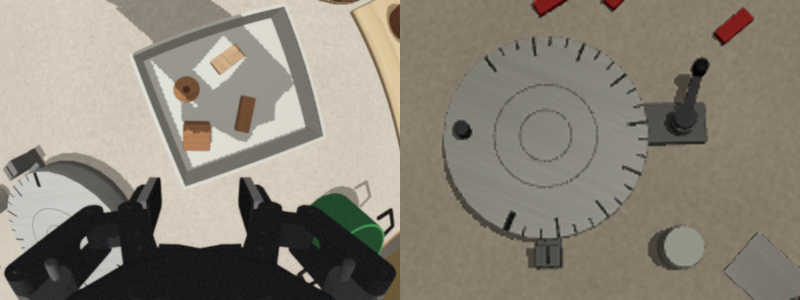

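The left view shows all four pieces in the box (227,58), (187,89), (245,115) and (197,135). The right view shows a clear head, the clamp knob at (700,65) and the pivot near (684,120). Next is gripping the clamp knob.

```bash
python3 -m crank '[{"dp":[0.184,-0.942,0],"angular":[0,0,1]},{"dp":[0.184,-0.942,0],"angular":[0,0,1]},{"dp":[0.184,-0.942,0],"angular":[0,0,1]},{"dp":[0.184,-0.942,0],"angular":[0,0,1]},{"dp":[0.184,-0.942,0],"angular":[0,0,1]},{"dp":[0.184,-0.942,0],"angular":[0,0,1]},{"dp":[0.184,-0.942,0],"angular":[0,0,1]},{"dp":[0.184,-0.942,0],"angular":[0,0,1]},{"dp":[0.184,-0.942,0],"angular":[0,0,1]},{"dp":[0.184,-0.942,0],"angular":[0,0,1]},{"dp":[0.184,-0.942,0],"angular":[0,0,1]},{"dp":[0.184,-0.942,0],"angular":[0,0,1]},{"dp":[0.184,-0.942,0],"angular":[0,0,1]},{"dp":[0.184,-0.942,0],"angular":[0,0,1]},{"dp":[0.184,-0.942,0],"angular":[0,0,1]},{"dp":[0.184,-0.942,0],"angular":[0,0,1]},{"dp":[0,0,0],"angular":[0,0,0]},{"dp":[0,0,0],"angular":[0,0,0]}]' 0.6; python3 - <<'E'
from h import *
d=wsnap();im=d["image"];g=im.max(2)
pr=wproj(d,[[.597,-.164,.083],[.541,-.147,.06]]);print(pr,sense()["tcp_pos"],yaw())
x,y=pr[0].astype(int);cv2.imwrite("pics/w5.png",cv2.resize(im[max(0,y-130):y+90,x-150:x+150],None,fx=2,fy=2))
E
```

```text
t: 24.5
tcp_pos: [0.5959, -0.1642, 0.1953]
tool_rot: [0.148, 0.989, 0.001, -0.002]
force: [-0.5, 0.2, 0.7]
finger_gap: 0.396
gripper_force: 0.0
[[281.25533622 212.89685185]
 [280.89155698 134.28868132]] [ 0.59584882 -0.16332326  0.19555767] 73.00403237541238
```

View pics/w5.png

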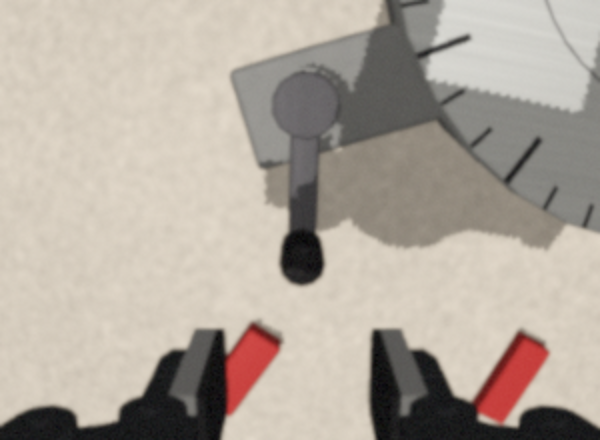

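The knob at (302,262) sits centred between the fingers. The pivot is at (305,103), and the base plate edges give base yaw ≈ 0. Closing on the knob and swinging it open.

```bash
python3 -m crank '[{"dp":[0.03,0,-0.92],"angular":[0,0,0]},{"dp":[0,0,-0.92],"angular":[0,0,0]},{"dp":[0,0,-0.92],"angular":[0,0,0]},{"dp":[0,0,-0.9],"angular":[0,0,0]},{"dp":[0,0,0],"angular":[0,0,0]}]' && python3 -m crank '[{"dp":[0,0,0],"angular":[0,0,0]},{"dp":[0,0,0],"angular":[0,0,0]},{"dp":[0,0,0],"angular":[0,0,0]},{"dp":[0,0,0],"angular":[0,0,0]}]' 1 25 && python3 -m crank '[{"dp":[-0.098,-0.256,0],"angular":[0,0,-8]},{"dp":[-0.133,-0.24,0],"angular":[0,0,-8]},{"dp":[-0.165,-0.219,0],"angular":[0,0,-8]},{"dp":[-0.194,-0.194,0],"angular":[0,0,-8]},{"dp":[-0.219,-0.165,0],"angular":[0,0,-8]},{"dp":[-0.24,-0.133,0],"angular":[0,0,-8]},{"dp":[-0.256,-0.098,0],"angular":[0,0,-8]},{"dp":[-0.268,-0.062,0],"angular":[0,0,-8]},{"dp":[-0.273,-0.024,0],"angular":[0,0,-8]},{"dp":[0,0,0],"angular":[0,0,0]}]'
```

```text
t: 25.05
tcp_pos: [0.5945, -0.1611, 0.0831]
tool_rot: [0.147, 0.989, 0.002, -0.005]
force: [0.1, 0.4, 0.0]
finger_gap: 0.402
gripper_force: 0.0
t: 25.45
tcp_pos: [0.5977, -0.1635, 0.0874]
tool_rot: [0.148, 0.989, 0.0, -0.0]
force: [0.5, 2.1, -5.1]
finger_gap: 0.198
gripper_force: 25.1
t: 26.45
tcp_pos: [0.5418, -0.2033, 0.0873]
tool_rot: [0.702, 0.712, 0.001, -0.002]
force: [1.4, 7.4, -4.1]
finger_gap: 0.197
gripper_force: 25.4
```

```bash
python3 -m crank '[{"dp":[0,0,0],"angular":[0,0,0]},{"dp":[0,0,0],"angular":[0,0,0]},{"dp":[0,0,0],"angular":[0,0,0]},{"dp":[0,0,0.8],"angular":[0,0,0]},{"dp":[0,0,0.8],"angular":[0,0,0]},{"dp":[0,0,0.8],"angular":[0,0,0]},{"dp":[-0.039,0.96,0],"angular":[0,0,-0.5]},{"dp":[-0.039,0.96,0],"angular":[0,0,-0.5]},{"dp":[-0.039,0.96,0],"angular":[0,0,-0.5]},{"dp":[-0.039,0.96,0],"angular":[0,0,-0.5]},{"dp":[-0.039,0.96,0],"angular":[0,0,-0.5]},{"dp":[-0.039,0.96,0],"angular":[0,0,-0.5]},{"dp":[-0.039,0.96,0],"angular":[0,0,-0.5]},{"dp":[-0.039,0.96,0],"angular":[0,0,-0.5]},{"dp":[-0.039,0.96,0],"angular":[0,0,-0.5]},{"dp":[-0.039,0.96,0],"angular":[0,0,-0.5]},{"dp":[-0.039,0.96,0],"angular":[0,0,-0.5]},{"dp":[0,0,0],"angular":[0,0,0]},{"dp":[0,0,0],"angular":[0,0,0]}]' 0.6; python3 - <<'E'
from h import *
t=vision.snapshot("top");X=cloud(t);print(sense()["tcp_pos"],yaw())
m=(np.hypot(X[...,0]-.54,X[...,1]+.2)<.04)&(X[...,2]>.072);p=X[m];print("knob",len(p),p.mean(0))
d=wsnap();pr=wproj(d,[.529,.1135,.104])[0];x,y=pr.astype(int);print(pr)
g=d["image"][y-50:y+50,x-50:x+50].max(2);b=(g<60).astype(np.uint8);n,l,st,c=cv2.connectedComponentsWithStats(b)
for k in range(1,n):
    if st[k,4]>60: print(st[k],c[k]+[x-50,y-50])
cv2.imwrite("pics/w6.png",d["image"])
E
```

```text
t: 28.35
tcp_pos: [0.5301, 0.111, 0.1594]
tool_rot: [0.734, 0.68, 0.0, 0.001]
force: [-0.7, -0.1, -0.0]
finger_gap: 0.404
gripper_force: 0.0
[0.53013717 0.11038315 0.15924676] 175.55844007438859
knob 51 [ 0.5398799  -0.20513418  0.08201386]
[277.80564384 230.49804085]
[ 40  23  26  29 346] [280.00578035 212.44219653]
[ 44  40  18  20 107] [280.85981308 231.6635514 ]
[  2  67  15  33 296] [237.55405405 266.91891892]
[ 90  67  10  33 262] [321.03816794 265.79007634]
```

```bash
python3 -c "
import numpy as np
a=np.radians(85.5-8*np.arange(13));p=95/30*np.c_[np.cos(a),np.sin(a)];print(np.diff(p,axis=0).round(3).tolist())"
python3 -m crank '[{"dp":[-0.03,0.1,-0.68],"angular":[0,0,0]},{"dp":[0,0,-0.68],"angular":[0,0,0]},{"dp":[0,0,-0.68],"angular":[0,0,0]},{"dp":[0,0,0],"angular":[0,0,0]},{"dp":[0,0,0],"angular":[0,0,0]}]' && python3 -m crank '[{"dp":[0,0,0],"angular":[0,0,0]},{"dp":[0,0,0],"angular":[0,0,0]},{"dp":[0,0,0],"angular":[0,0,0]},{"dp":[0,0,0],"angular":[0,0,0]}]' 1 30
```

```text
[[0.437, -0.065], [0.424, -0.125], [0.402, -0.183], [0.373, -0.237], [0.336, -0.287], [0.293, -0.331], [0.244, -0.368], [0.19, -0.399], [0.133, -0.421], [0.073, -0.436], [0.012, -0.442], [-0.05, -0.439]]
t: 28.95
tcp_pos: [0.529, 0.1129, 0.0977]
tool_rot: [0.735, 0.678, -0.0, -0.0]
force: [0.2, 0.2, -0.2]
finger_gap: 0.401
gripper_force: 0.0
t: 29.35
tcp_pos: [0.5298, 0.1135, 0.0988]
tool_rot: [0.734, 0.679, 0.001, 0.001]
force: [-0.2, -3.9, 5.6]
finger_gap: 0.196
gripper_force: 29.9
```

```bash
python3 -m crank '[{"dp":[0.437,-0.065,0],"angular":[0,0,-8]},{"dp":[0.424,-0.125,0],"angular":[0,0,-8]},{"dp":[0.402,-0.183,0],"angular":[0,0,-8]},{"dp":[0.373,-0.237,0],"angular":[0,0,-8]},{"dp":[0.336,-0.287,0],"angular":[0,0,-8]},{"dp":[0.293,-0.331,0],"angular":[0,0,-8]},{"dp":[0.244,-0.368,0],"angular":[0,0,-8]},{"dp":[0.19,-0.399,0],"angular":[0,0,-8]},{"dp":[0.133,-0.421,0],"angular":[0,0,-8]},{"dp":[0.073,-0.436,0],"angular":[0,0,-8]},{"dp":[0.012,-0.442,0],"angular":[0,0,-8]},{"dp":[0,0,0],"angular":[0,0,0]},{"dp":[0,0,0],"angular":[0,0,0]}]'; python3 - <<'E'
from h import *
p=sense()["tcp_pos"];print(np.degrees(np.arctan2(p[1]-.019,p[0]-.5215)),np.hypot(p[1]-.019,p[0]-.5215))
d=wsnap();pr=wproj(d,[.4,.02,.07])[0];print(pr)
t=vision.snapshot("top");np.savez("top7.npz",**t);u=proj(t,[.405,.02,.07])[0].astype(int);im=t["image"]
cv2.imwrite("pics/v7.png",np.hstack([cv2.resize(im[u[1]-35:u[1]+25,u[0]-35:u[0]+35],(700,600),interpolation=2)]))
E
```

```text
t: 30.65
tcp_pos: [0.6163, 0.0155, 0.0988]
tool_rot: [1.0, -0.023, 0.0, -0.001]
force: [-0.9, 0.2, 6.1]
finger_gap: 0.198
gripper_force: 30.1
-2.11546368441783 0.09486705232878563
[285.05531567 471.02914252]
```

View pics/v7.png

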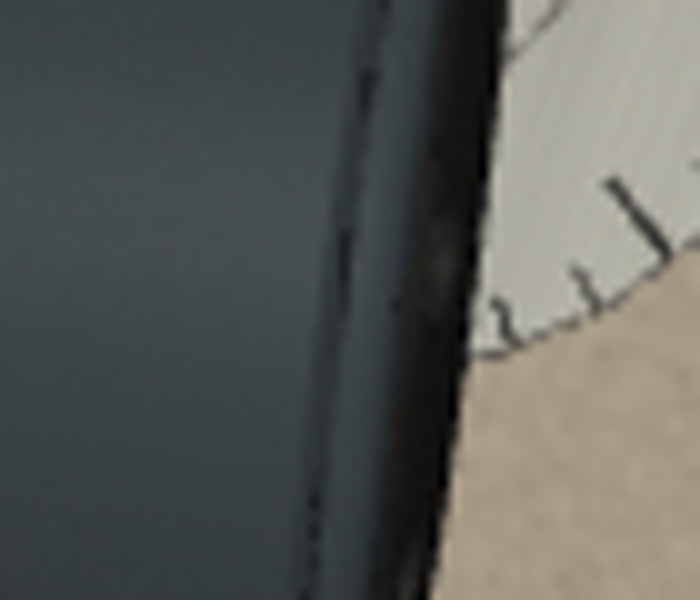

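The top view shows the forearm covering the index; long marks are at (640,215) on the right. By relative angle the scale is near 112°, so I'll turn 8° more, release, and read the scale clear of the arm.

```bash
python3 -m crank '[{"dp":[-0.018,-0.225,0],"angular":[0,0,-4.1]},{"dp":[-0.031,-0.225,0],"angular":[0,0,-4.1]},{"dp":[0,0,0],"angular":[0,0,0]},{"dp":[0,0,0],"angular":[0,0,0]}]' && python3 -m crank '[{"dp":[0,0,0],"angular":[0,0,0]},{"dp":[0,0,0],"angular":[0,0,0]},{"dp":[0,0,0],"angular":[0,0,0]},{"dp":[0,0,0.8],"angular":[0,0,0]},{"dp":[0,0,0.8],"angular":[0,0,0]},{"dp":[0,0,0.8],"angular":[0,0,0]},{"dp":[0,-0.9,0],"angular":[0,0,0]},{"dp":[0,-0.9,0],"angular":[0,0,0]},{"dp":[0,-0.9,0],"angular":[0,0,0]},{"dp":[0,-0.9,0],"angular":[0,0,0]},{"dp":[0,-0.9,0],"angular":[0,0,0]},{"dp":[0,-0.9,0],"angular":[0,0,0]},{"dp":[0,-0.9,0],"angular":[0,0,0]},{"dp":[0,-0.9,0],"angular":[0,0,0]},{"dp":[0,0,0],"angular":[0,0,0]}]' 0.6; python3 - <<'E'
from h import *
print(sense()["tcp_pos"])
t=vision.snapshot("top");np.savez("top8.npz",**t)
# rectified view of the head plane: 3 px/mm around index
g=cv2.cvtColor(t["image"],cv2.COLOR_BGR2GRAY)
c=np.array([.5215,.019]);px=proj(t,[c[0],c[1],.07])[0]
th=np.radians(np.arange(140,220,.25));rr=np.arange(.095,.145,.0005)
T,Rr=np.meshgrid(th,rr);P=np.stack([c[0]+Rr*np.cos(T),c[1]+Rr*np.sin(T),0*T+.07],-1).reshape(-1,3)
m=proj(t,P).astype(np.float32).reshape(*T.shape,2)
pol=cv2.remap(t["image"],m[...,0],m[...,1],cv2.INTER_CUBIC)
cv2.imwrite("pics/pol8.png",cv2.resize(pol,(800,400)))
X=cloud(t);q=X[(np.hypot(X[...,0]-.615,X[...,1]-.002)<.03)&(X[...,2]>.09)];
if len(q): print("pin",q.mean(0),np.degrees(np.arctan2(q.mean(0)[1]-c[1],q.mean(0)[0]-c[0])))
E
```

```text
t: 31.15
tcp_pos: [0.6146, 0.0024, 0.0988]
tool_rot: [0.996, -0.094, 0.0, -0.001]
force: [-1.6, 0.9, 6.0]
finger_gap: 0.198
gripper_force: 30.2
t: 32.65
tcp_pos: [0.615, -0.2182, 0.1695]
tool_rot: [0.996, -0.095, 0.001, 0.001]
force: [-0.0, 0.9, -0.1]
finger_gap: 0.397
gripper_force: 0.0
[ 0.61497276 -0.21820143  0.16946466]
```

View pics/pol8.png

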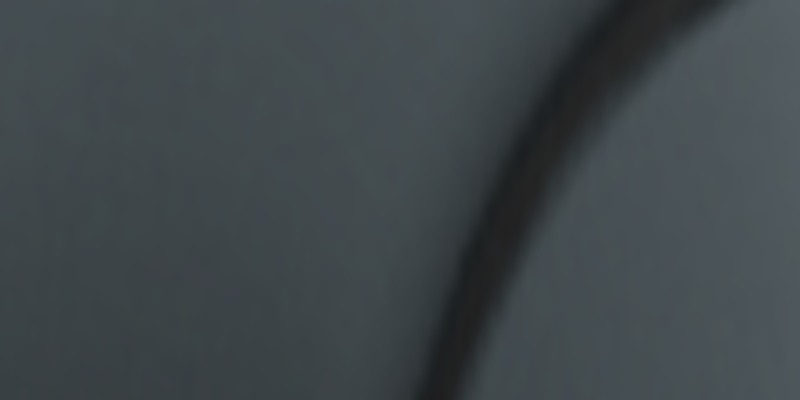

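The index is still covered. Moving off to the right and back.

```bash
python3 -m crank '[{"dp":[-0.78,0,0.38],"angular":[0,0,0]},{"dp":[-0.78,0,0.38],"angular":[0,0,0]},{"dp":[-0.78,0,0.38],"angular":[0,0,0]},{"dp":[-0.78,0,0.38],"angular":[0,0,0]},{"dp":[-0.78,0,0.38],"angular":[0,0,0]},{"dp":[-0.78,0,0.38],"angular":[0,0,0]},{"dp":[-0.78,0,0.38],"angular":[0,0,0]},{"dp":[0,0,0],"angular":[0,0,0]},{"dp":[0,0,0],"angular":[0,0,0]}]'; python3 - <<'E'
from h import *
print(sense()["tcp_pos"])
w=wsnap();t=vision.snapshot("top");np.savez("top8.npz",**t)
c=np.array([.5215,.019]);th=np.radians(np.arange(130,230,.25));rr=np.arange(.095,.145,.0005)
T,Rr=np.meshgrid(th,rr);P=np.stack([c[0]+Rr*np.cos(T),c[1]+Rr*np.sin(T),0*T+.07],-1).reshape(-1,3)
o=[]
for d,f in((w,wproj),(t,proj)):
    m=f(d,P).astype(np.float32).reshape(*T.shape,2);print(m.reshape(-1,2).min(0),m.reshape(-1,2).max(0))
    o.append(cv2.resize(cv2.remap(d["image"],m[...,0],m[...,1],cv2.INTER_CUBIC),(800,290)))
cv2.imwrite("pics/pol9.png",np.vstack(o))
X=cloud(t);q=X[(np.hypot(X[...,0]-.615,X[...,1]-.002)<.03)&(X[...,2]>.098)];
if len(q): print("pin",q.mean(0),np.degrees(np.arctan2(q.mean(0)[1]-c[1],q.mean(0)[0]-c[0])))
E
```

```text
t: 33.6
tcp_pos: [0.4512, -0.2136, 0.2498]
tool_rot: [0.996, -0.093, 0.001, -0.0]
force: [0.4, 0.9, 0.2]
finger_gap: 0.402
gripper_force: 0.0
[ 0.45121751 -0.21364637  0.24977698]
[ 26.208183 212.79138 ] [167.39166 289.1872 ]
[225.26727 242.82097] [321.5961  280.35754]
pin [6.14448643e-01 3.19109737e-04 1.03460715e-01] -11.363955143645743
```

View pics/pol9.png

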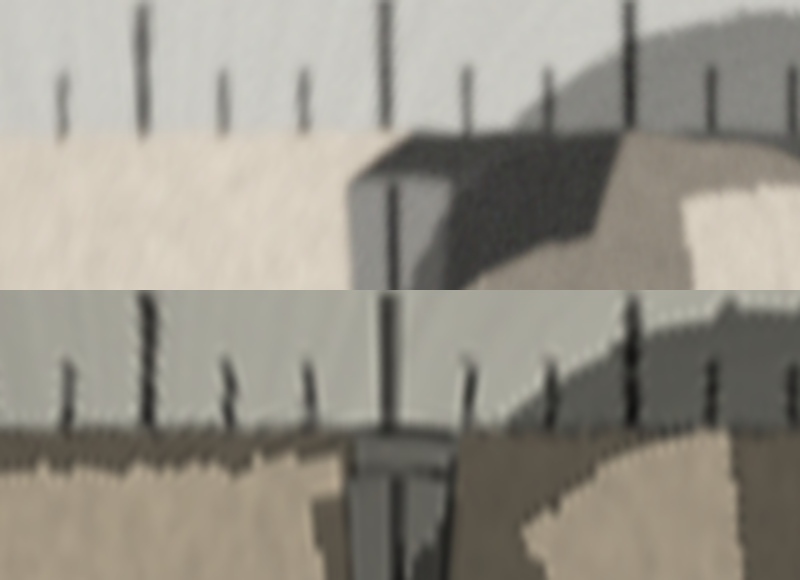

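Both unrolled views (wrist above, top below; 8 px per degree) put the 120 long mark at 386/389 and the index line at 392/397. That reads ≈ 120.9°, within tolerance. Now closing the clamp.

```bash
python3 -c "
import numpy as np
a=np.radians(-91.5+7.85*np.arange(11));p=59.3/30*np.c_[np.cos(a),np.sin(a)];print(np.diff(p,axis=0).round(3).tolist())"
python3 -m crank '[{"dp":[0.987,0.1,0],"angular":[0,0,0]},{"dp":[0.987,0.1,0],"angular":[0,0,0]},{"dp":[0.987,0.1,0],"angular":[0,0,0]},{"dp":[0,0,-0.9],"angular":[0,0,0]},{"dp":[0,0,-0.9],"angular":[0,0,0]},{"dp":[0,0,-0.9],"angular":[0,0,0]},{"dp":[0,0,-0.9],"angular":[0,0,0]},{"dp":[0,0,-0.9],"angular":[0,0,0]},{"dp":[0,0,-0.9],"angular":[0,0,0]},{"dp":[0,0,0],"angular":[0,0,0]}]' 0.6 && python3 -m crank '[{"dp":[0,0,0],"angular":[0,0,0]},{"dp":[0,0,0],"angular":[0,0,0]},{"dp":[0,0,0],"angular":[0,0,0]},{"dp":[0,0,0],"angular":[0,0,0]}]' 1 30
```

```text
[[0.27, 0.011], [0.266, 0.048], [0.257, 0.084], [0.243, 0.119], [0.225, 0.151], [0.202, 0.18], [0.176, 0.206], [0.146, 0.228], [0.113, 0.246], [0.079, 0.259]]
t: 34.7
tcp_pos: [0.538, -0.2035, 0.0832]
tool_rot: [0.996, -0.093, -0.004, -0.002]
force: [0.0, 0.1, -0.0]
finger_gap: 0.394
gripper_force: 0.0
t: 35.1
tcp_pos: [0.5403, -0.2043, 0.0874]
tool_rot: [0.996, -0.093, 0.0, -0.001]
force: [3.0, 4.4, -11.5]
finger_gap: 0.186
gripper_force: 29.5
```

```bash
python3 -m crank '[{"dp":[0.27,0.011,0],"angular":[0,0,7.85]},{"dp":[0.266,0.048,0],"angular":[0,0,7.85]},{"dp":[0.257,0.084,0],"angular":[0,0,7.85]},{"dp":[0.243,0.119,0],"angular":[0,0,7.85]},{"dp":[0.225,0.151,0],"angular":[0,0,7.85]},{"dp":[0.202,0.18,0],"angular":[0,0,7.85]},{"dp":[0.176,0.206,0],"angular":[0,0,7.85]},{"dp":[0.146,0.228,0],"angular":[0,0,7.85]},{"dp":[0.113,0.246,0],"angular":[0,0,7.85]},{"dp":[0.079,0.259,0],"angular":[0,0,7.85]},{"dp":[0,0,0],"angular":[0,0,0]},{"dp":[0,0,0],"angular":[0,0,0]}]'
```

```text
t: 36.3
tcp_pos: [0.6, -0.1594, 0.0875]
tool_rot: [0.831, 0.557, 0.001, 0.001]
force: [5.2, 1.4, -11.8]
finger_gap: 0.189
gripper_force: 29.5
```

```bash
python3 -m crank '[{"dp":[0,0,0],"angular":[0,0,0]},{"dp":[0,0,0],"angular":[0,0,0]},{"dp":[0,0,0],"angular":[0,0,0]},{"dp":[0,0,0.9],"angular":[0,0,0]},{"dp":[0,0,0.9],"angular":[0,0,0]},{"dp":[0,0,0.9],"angular":[0,0,0]},{"dp":[0,0,0.9],"angular":[0,0,0]},{"dp":[-0.426,-0.926,0],"angular":[0,0,-5]},{"dp":[-0.426,-0.926,0],"angular":[0,0,-5]},{"dp":[-0.426,-0.926,0],"angular":[0,0,-5]},{"dp":[-0.426,-0.926,0],"angular":[0,0,-5]},{"dp":[-0.426,-0.926,0],"angular":[0,0,-5]},{"dp":[-0.426,-0.926,0],"angular":[0,0,-5]},{"dp":[-0.426,-0.926,0],"angular":[0,0,-5]},{"dp":[-0.426,-0.926,0],"angular":[0,0,-5]},{"dp":[-0.426,-0.926,0],"angular":[0,0,-5]},{"dp":[0,0,0],"angular":[0,0,0]},{"dp":[0,0,0],"angular":[0,0,0]}]' 0.6 && python3 -m crank '[{"dp":[0,0,0],"angular":[0,0,0]},{"dp":[0,0,0],"angular":[0,0,0]},{"dp":[0,0,0],"angular":[0,0,0]},{"dp":[0,0,0],"angular":[0,0,0]}]' 0; python3 - <<'E'
from h import *
print(sense()["tcp_pos"],yaw())
w=wsnap();cv2.imwrite("pics/w10.png",w["image"])
hsv=cv2.cvtColor(w["image"],cv2.COLOR_BGR2HSV);m=(((hsv[...,0]<14)|(hsv[...,0]>172))&(hsv[...,1]>110)&(hsv[...,2]>30)).astype(np.uint8)
for c in cv2.findContours(m,0,1)[0]:
    if cv2.contourArea(c)<800: continue
    h=cv2.convexHull(c).reshape(-1,2);q=wcast(w,h,.062)[:,:2]*1000
    print(c.reshape(-1,2).mean(0),cv2.minEnclosingCircle(q.astype(np.float32)),cv2.contourArea(c))
t=vision.snapshot("top");X=cloud(t)
q=X[(np.hypot(X[...,0]-.484,X[...,1]+.411)<.1)&(abs(X[...,2]-.06)<.006)];print("cup rim top cam",len(q))
if len(q): print(cv2.minEnclosingCircle((q[:,:2]*1000).astype(np.float32)))
q=X[(np.hypot(X[...,0]-.6,X[...,1]+.16)<.04)&(X[...,2]>.074)];print("knob",q.mean(0))
E
```

```text
t: 38.1
tcp_pos: [0.4834, -0.41, 0.1961]
tool_rot: [0.98, 0.197, 0.0, -0.0]
force: [-0.1, 0.3, -1.2]
finger_gap: 0.399
gripper_force: 0.0
t: 38.5
tcp_pos: [0.4845, -0.4087, 0.1956]
tool_rot: [0.98, 0.199, -0.0, -0.0]
force: [0.3, 0.3, -0.4]
finger_gap: 0.997
gripper_force: 0.0
[ 0.48450765 -0.40866     0.19558268] 112.91437613948936
[286.62439024 200.62439024] ((489.20318603515625, -413.9177551269531), 32.0371208190918) 4092.5
cup rim top cam 0
knob [ 0.59864917 -0.15876139  0.08197315]
```

View pics/w10.png

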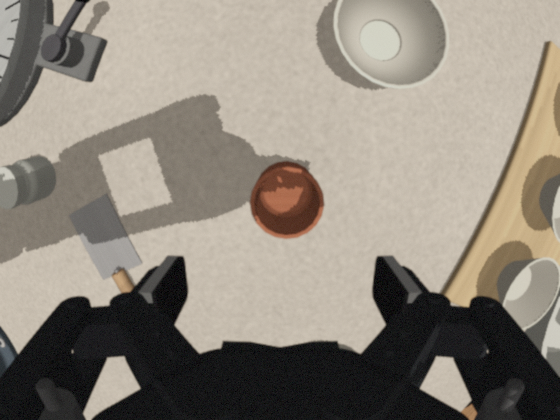

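The wrist view shows the upright cup centred at (287,200), clear of the knife (110,240) and bowl (390,40). Gripping it.

```bash
python3 -m crank '[{"dp":[0.15,-0.17,0],"angular":[0,0,0]},{"dp":[0,0,-0.97],"angular":[0,0,0]},{"dp":[0,0,-0.97],"angular":[0,0,0]},{"dp":[0,0,-0.97],"angular":[0,0,0]},{"dp":[0,0,-0.97],"angular":[0,0,0]},{"dp":[0,0,-0.97],"angular":[0,0,0]},{"dp":[0,0,0],"angular":[0,0,0]},{"dp":[0,0,0],"angular":[0,0,0]}]' 0 && python3 -m crank '[{"dp":[0,0,0],"angular":[0,0,0]},{"dp":[0,0,0],"angular":[0,0,0]},{"dp":[0,0,0],"angular":[0,0,0]},{"dp":[0,0,0],"angular":[0,0,0]},{"dp":[0,0,0],"angular":[0,0,0]}]' 1 30
```

```text
t: 39.4
tcp_pos: [0.4888, -0.4148, 0.0498]
tool_rot: [0.98, 0.198, -0.0, -0.0]
force: [-0.5, 0.5, 0.1]
finger_gap: 1.002
gripper_force: 0.0
t: 39.9
tcp_pos: [0.4893, -0.4154, 0.0521]
tool_rot: [0.98, 0.198, 0.001, 0.001]
force: [-0.5, 0.6, 6.2]
finger_gap: 0.698
gripper_force: 32.7
```

```bash
python3 -m crank '[{"dp":[0,0,0.5],"angular":[0,0,0]},{"dp":[0,0,0.9],"angular":[0,0,0]},{"dp":[0,0,1],"angular":[0,0,0]},{"dp":[0,0,1],"angular":[0,0,0]},{"dp":[0,0,0.6],"angular":[0,0,0]}]' && python3 -m crank '[{"dp":[0.04,0.45,0],"angular":[0,0,0]},{"dp":[0.068,0.9,0],"angular":[0,0,0]},{"dp":[0.068,0.9,0],"angular":[0,0,0]},{"dp":[0.068,0.9,0],"angular":[0,0,0]},{"dp":[0.068,0.9,0],"angular":[0,0,0]},{"dp":[0.068,0.9,0],"angular":[0,0,0]},{"dp":[0.068,0.9,0],"angular":[0,0,0]},{"dp":[0.068,0.9,0],"angular":[0,0,0]},{"dp":[0.068,0.9,0],"angular":[0,0,0]},{"dp":[0.068,0.9,0],"angular":[0,0,0]},{"dp":[0.068,0.9,0],"angular":[0,0,0]},{"dp":[0.068,0.9,0],"angular":[0,0,0]},{"dp":[0.068,0.9,0],"angular":[0,0,0]},{"dp":[0.068,0.9,0],"angular":[0,0,0]},{"dp":[0.068,0.9,0],"angular":[0,0,0]},{"dp":[0.068,0.9,0],"angular":[0,0,0]},{"dp":[0.03,0.52,0],"angular":[0,0,0]},{"dp":[0,0,0],"angular":[0,0,0]},{"dp":[0,0,0],"angular":[0,0,0]}]'
```

```text
t: 40.4
tcp_pos: [0.4893, -0.4153, 0.1736]
tool_rot: [0.98, 0.198, 0.001, 0.002]
force: [0.6, -0.1, -1.9]
finger_gap: 0.702
gripper_force: 33.5
t: 42.3
tcp_pos: [0.5201, 0.0203, 0.1694]
tool_rot: [0.98, 0.199, -0.001, -0.0]
force: [0.3, -0.3, -2.3]
finger_gap: 0.701
gripper_force: 33.5
```

```bash
python3 -m crank '[{"dp":[0.04,-0.04,-0.5],"angular":[0,0,0]},{"dp":[0,0,-0.5],"angular":[0,0,0]},{"dp":[0,0,-0.35],"angular":[0,0,0]},{"dp":[0,0,-0.1],"angular":[0,0,0]},{"dp":[0,0,-0.08],"angular":[0,0,0]},{"dp":[0,0,0],"angular":[0,0,0]},{"dp":[0,0,0],"angular":[0,0,0]}]'
```

```text
t: 43.0
tcp_pos: [0.5228, 0.0182, 0.1245]
tool_rot: [0.98, 0.198, 0.0, 0.0]
force: [0.4, -0.3, -1.8]
finger_gap: 0.698
gripper_force: 33.5
```

```bash
python3 -m crank '[{"dp":[0,0,-0.05],"angular":[0,0,0]},{"dp":[0,0,-0.03],"angular":[0,0,0]},{"dp":[0,0,0],"angular":[0,0,0]},{"dp":[0,0,0],"angular":[0,0,0]}]'
```

```text
t: 43.4
tcp_pos: [0.5228, 0.0184, 0.1222]
tool_rot: [0.98, 0.198, 0.0, 0.0]
force: [-0.3, 0.3, 3.9]
finger_gap: 0.699
gripper_force: 34.0
```

Contact felt; releasing and rising.

```bash
python3 -m crank '[{"dp":[0,0,0],"angular":[0,0,0]},{"dp":[0,0,0],"angular":[0,0,0]},{"dp":[0,0,0],"angular":[0,0,0]},{"dp":[0,0,0],"angular":[0,0,0]},{"dp":[0,0,0.6],"angular":[0,0,0]},{"dp":[0,0,0.9],"angular":[0,0,0]},{"dp":[0,0,0.9],"angular":[0,0,0]},{"dp":[0,0,0.9],"angular":[0,0,0]},{"dp":[0,0,0.9],"angular":[0,0,0]},{"dp":[-0.5,-0.9,0.3],"angular":[0,0,0]},{"dp":[-0.5,-0.9,0.3],"angular":[0,0,0]},{"dp":[-0.5,-0.9,0],"angular":[0,0,0]},{"dp":[-0.5,-0.9,0],"angular":[0,0,0]},{"dp":[-0.5,-0.9,0],"angular":[0,0,0]},{"dp":[-0.3,-0.9,0],"angular":[0,0,0]},{"dp":[0,-0.9,0],"angular":[0,0,0]},{"dp":[0,-0.9,0],"angular":[0,0,0]},{"dp":[0,0,0],"angular":[0,0,0]},{"dp":[0,0,0],"angular":[0,0,0]}]' 0; python3 - <<'E'
from h import *
t=vision.snapshot("top");im=t["image"]
c=np.array([.5215,.019]);th=np.radians(np.arange(130,230,.25));rr=np.arange(.095,.145,.0005)
T,Rr=np.meshgrid(th,rr);P=np.stack([c[0]+Rr*np.cos(T),c[1]+Rr*np.sin(T),0*T+.07],-1).reshape(-1,3)
m=proj(t,P).astype(np.float32).reshape(*T.shape,2)
pol=cv2.resize(cv2.remap(im,m[...,0],m[...,1],cv2.INTER_CUBIC),(800,250))
cv2.imwrite("pics/fin.png",np.vstack([pol,cv2.resize(im[150:300,60:400],(800,350),interpolation=2)]))
X=cloud(t)
hsv=cv2.cvtColor(im,cv2.COLOR_BGR2HSV)
q=X[(np.hypot(X[...,0]-c[0],X[...,1]-c[1])<.05)&(abs(X[...,2]-.132)<.005)];print("rim",len(q),q[:,2].mean(),cv2.minEnclosingCircle((q[:,:2]*1000).astype(np.float32)))
q=X[(np.hypot(X[...,0]-.6,X[...,1]+.16)<.04)&(X[...,2]>.074)];print("knob",q.mean(0))
E
```

```text
t: 45.3
tcp_pos: [0.4381, -0.1976, 0.2655]
tool_rot: [0.98, 0.197, -0.0, -0.001]
force: [0.4, 0.3, -0.5]
finger_gap: 1.003
gripper_force: 0.0
rim 156 0.1315886884168747 ((519.472412109375, 17.137996673583984), 30.736988067626953)
knob [ 0.59849982 -0.15868423  0.0819002 ]
```

View pics/fin.png

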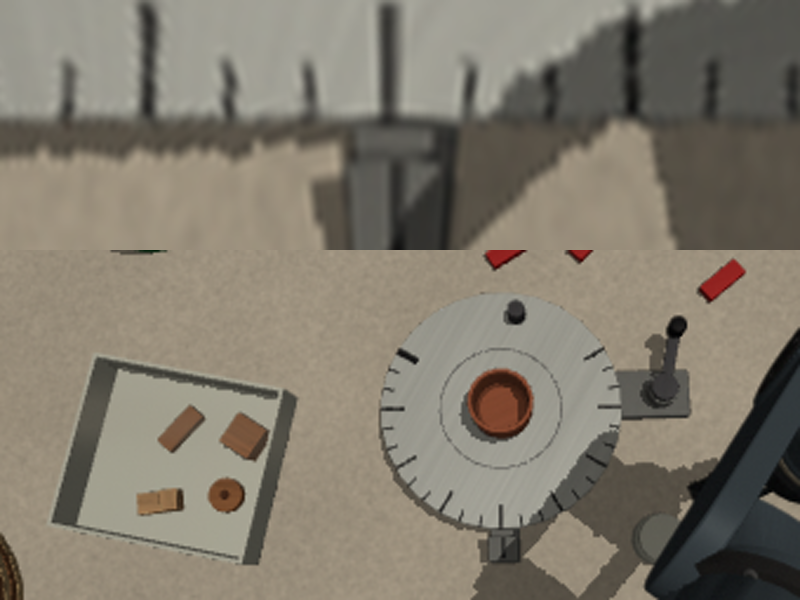

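The final picture shows the cup upright and centred at (500,403) and the 120 mark at the index (388 against 397, about 1°). The lever is closed at (677,326) and all four pieces are in the box. Handing in.

```bash
python3 -c "
from station import order
print(order.sign_off())"
```

```text
the job is handed in; nothing more can be done
None
```

I handed the job in after about 45 s of robot time, and the last images show it done: the four ribs and blocks present (no oval) are in the tool box, the scale reads about 121°, the clamp is closed, and the cup stands upright within about 3 mm of the head's centre; the sign-off returned no verdict.

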